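# Put the storage jars back in their fitted caddy

### The job

After cooking, put the three squat lidded storage jars back in the wooden caddy in front of the hob: the large jar in the wide well, the middle jar in the middle-sized well and the small jar in the narrow well, each upright and right down on the bottom of its well so that the three lids come out level. Set the jars down rather than dropping them, do not knock any over, and let go of them. The two open drinking glasses would fit the wells too but do not belong in the caddy: leave them standing where they are.

Things in the scene. Friction and masses are not known exactly. Their poses are not given: they have to be found in the camera images.
- large_jar: The largest of the three squat jars: round clear glass with pale oats inside and a flat wooden lid, 69 mm diameter, 98 mm high over the lid (lid from 73 mm up, 66 mm diameter), about 0.3 kg. Origin at the centre of its underside, z up. Stands upright on the worktop (z = 0) at the start. The lid is shut and fixed; it may be gripped by the lid or by the glass just below it.
- middle_jar: The middle squat jar: round clear glass with a flat grey lid, 58 mm diameter, 85 mm high over the lid (lid from 66 mm up, 54 mm diameter), about 0.2 kg. Origin at the centre of its underside, z up. Stands upright on the worktop (z = 0) at the start. The lid is shut and fixed; it may be gripped by the lid or by the glass just below it.
- small_jar: The smallest squat jar: round clear glass with a flat grey lid, 50 mm diameter, 80 mm high over the lid (lid from 61 mm up, 47 mm diameter), about 0.18 kg. Origin at the centre of its underside, z up. Stands upright on the worktop (z = 0) at the start. The lid is shut and fixed; it may be gripped by the lid or by the glass just below it.
- wide_well: Pale wooden block, 90 x 88 x 48 mm high, fixed in the caddy's row (order varies), with one round well bored from its top at its centre: 78 mm diameter with a 3 mm chamfer, 38 mm deep (floor 10 mm above the origin), for the large jar. Origin at the centre of the block's underside, 8 mm above the worktop; z up, x and y square to the caddy; the block's top is 48 mm above the origin.
- middle_well: Pale wooden block, 90 x 88 x 48 mm high, fixed in the caddy's row (order varies), with one round well bored from its top at its centre: 68 mm diameter with a 3 mm chamfer, 25 mm deep (floor 23 mm above the origin), for the middle jar. Origin at the centre of the block's underside, 8 mm above the worktop; z up, x and y square to the caddy; the block's top is 48 mm above the origin.
- narrow_well: Pale wooden block, 90 x 88 x 48 mm high, fixed in the caddy's row (order varies), with one round well bored from its top at its centre: 60 mm diameter with a 3 mm chamfer, 20 mm deep (floor 28 mm above the origin), for the small jar. Origin at the centre of the block's underside, 8 mm above the worktop; z up, x and y square to the caddy; the block's top is 48 mm above the origin.
- caddy: Wooden caddy, fixed on the worktop in front of the hob: tray 294 mm long (its y), 94 mm wide (its x), floor 8 mm thick, no long sides, at each end an upright board with hand slot, 10 mm thick, 80 mm high. Holds the three well blocks 90 mm apart along its y. Origin at the centre of its underside, z up. A seated jar's lid top is 116 mm above the worktop.
- tall_glass: An open, empty clear-glass tumbler without a lid, 62 mm rim diameter, 88 mm high, 0.2 kg. Origin at the centre of its underside, z up. Does not belong in the caddy; stays where it stands.
- short_glass: An open, empty clear-glass tumbler without a lid, 54 mm rim diameter, 72 mm high, 0.16 kg. Origin at the centre of its underside, z up. Does not belong in the caddy; stays where it stands.

How it is judged:
At the end, for the whole second after the job is handed in: Each of the three squat jars stands in the well of its own size, centred within 9 mm, its underside within 5 mm of the well's floor, upright within 0.08 rad, at rest and released; the two glasses stand upright within 25 mm of where they were (horizontal distance between large_jar and wide_well below 0.009 m and z of large_jar in the frame of wide_well between 0.005 and 0.015 m and angle between each of large_jar, middle_jar, small_jar's own z axis and vertical below 0.08 rad and linear speed of each of large_jar, middle_jar, small_jar below 0.02 m/s and contact force between each of large_jar, middle_jar, small_jar and the fingers below 0.1 N and horizontal distance between middle_jar and middle_well below 0.009 m and z of middle_jar in the frame of middle_well between 0.018 and 0.028 m and horizontal distance between small_jar and narrow_well below 0.009 m and z of small_jar in the frame of narrow_well between 0.023 and 0.033 m and distance of each of tall_glass, short_glass from where it was at the start of the episode below 0.025 m and angle between each of tall_glass, short_glass's own z axis and vertical below 0.1 rad); the robot touches nothing.
It fails at once if an open glass is shifted by more than 25 mm or tipped (distance of any of tall_glass, short_glass from where it was at the start of the episode above 0.025 m or angle between any of tall_glass, short_glass's own z axis and vertical above 0.25 rad).
It fails at once if a jar is dropped: it falls faster than 0.7 m/s (a fall of some 25 mm) with the fingers off it ((linear speed of large_jar above 0.7 m/s and contact force between large_jar and the fingers below 0.05 N) or (linear speed of middle_jar above 0.7 m/s and contact force between middle_jar and the fingers below 0.05 N) or (linear speed of small_jar above 0.7 m/s and contact force between small_jar and the fingers below 0.05 N)).
It fails at once if a jar is knocked over (angle between any of large_jar, middle_jar, small_jar's own z axis and vertical above 0.9 rad).
It also fails if it takes over 88 s, if anything falls off the work surface, if the arm or the gripper's body presses on something with over 40 N, if the wrist force passes 120 N, or if a joint passes its speed limit or range.

### The arm

A 7-joint arm with a two-finger parallel gripper is mounted at the origin on a cart in front of the work surface, level with it; the furniture and walls round the work are solid. World frame = base frame: x ahead of the robot, y to its left, z up, the work surface at z = 0. Lengths are in m, angles in rad, forces in N, time in s.
With the tool pointing down it reaches from about 0.4 to 0.85 m from the base axis. Payload 4.5 kg.
Tool frame: the origin (TCP) lies on the centre line of the jaws, within the pads' length; the fingertips stand 22 mm ahead of it and the grasp point (between the pads) lies 3 mm ahead of it (robot.tip_reach is the distance from the TCP to the fingertips, in m); z points along the fingers, y is the line along which they close (so a half turn about z gives the same grasp; the last joint's range is limited). The gripper opens to 88 mm and grips with 3 to 60 N. Pads are 18 mm wide; open, the fingers measure 123 mm over their backs; the gripper's body (75 mm by 187 mm) begins 45 mm behind the grasp point.
Start: joints at [-1.113, 0.689, -0.195, 1.565, 0.157, 0.902, -0.215], TCP at [0.257, 0.57, 0.261] pointing down, gripper open.
Joint ranges: [-3.01, 3.01], [-0.46, 2.08], [-1.47, 1.51], [0.13, 2.56], [-1, 4.14], [0.04, 2.09], [-2.66, 2.66]. Speed limits (rad/s): [2.57, 2.57, 3.14, 3.14, 3.14, 3.14, 3.14].

### API

Orientations are given as a unit quaternion [x, y, z, w].
In Python, from cell import robot, imaging gives the robot as it stands.
- The arm moves only by the tool servo_tool, never from a script. Its argument "moves" is a list of rows, each an object of numbers: "tx", "ty", "tz": the shift along the tool's x, y, z in mm; "yaw": the turn about the tool's z in rad. A call has 1 to 5 rows; each row is the pose to reach, as a shift and turn from the pose commanded when the call began, along the tool's axes at that moment; what a row does not reach only later rows make up. A row lasts 1/12 s, in which the tool goes at most 41.7 mm and 7.16 degrees, less where a joint would pass 70% of its speed; a pose out of reach is approached as far as the arm can. A call with a gripper value outside its range is refused whole. "gripper" is the opening, from 0 (shut) to 1 (fully open), set as the call begins (left out, the last holds). The fingers move at their own pace and stop on an object; "force" is the grip in N (left out, the last holds). Time passes only in rows, so rows that repeat a pose let the fingers close. It gives the time, the measured TCP pose, the force, the opening and the grip force at its end, in the units of the state.
- robot.get_obs(): the state, without advancing time (a new reading comes with each control period).
- imaging.get_image(name): name is "scene" or "top" or "wrist"; returns a dict with "frame" (420x560x3 uint8, blue, green, red), "fx", "fy", "cx", "cy" (pixels), "R" (3x3) and "t" (3): a world point X has camera coordinates R X + t. Camera axes: x right, y down, z forward; pixel columns grow to the right and rows downward; lengths in m; the calibration is good to about 2 mm. A picture is of the moment at which its call begins. There is no depth.
- robot.job_done(): hands the job in; it is judged then, once.
The state is a dict: "time": time; "joint_pos": joint angles; "dq": joint speeds; "joint_efforts": joint torques, N m; "ee_pos": TCP position; "ee_rot": TCP orientation; "ft_force": force on the tool from outside, world axes, zero at the start; "torque": the same for the moment, N m; "finger_gap": finger opening in m; "gripper_force": force on a finger pad.
Only numpy, scipy, OpenCV 4.12 (cv2) and the standard library are available. Lean on these libraries where they do the work, as an engineer would, in place of code of your own. Each camera call takes 0.05 s, during which the arm holds its last target. There are 200 camera calls.

## Working session

There is one attempt and no reset: what is moved stays moved. The work goes in short steps, Python scripts to look and compute and a tool call to move; the robot and the scene stay as the last step left them, time stands still between calls to the robot, and variables do not carry over. Pictures are saved under pics/ and viewed, at most 14 in all, crops included, and the job is handed in when it is done.

Besides the shell and the picture viewer there is one more tool, called by a JSON object that holds its "op" and its "data", one argument or row to a line. servo_tool: Moves the arm, as the interface text tells. Its arguments: {"type":"object","properties":{"moves":{"type":"array"},"gripper":{"type":"number"},"force":{"type":"number"}},"required":["moves"]}

```bash
mkdir -p pics; ls; cat > h.py <<'E'
import numpy as np, cv2
from cell import robot, imaging
def shot(n,f):
    im=imaging.get_image(n); cv2.imwrite('pics/'+f,im['frame']); return im
def ray(im,u,v,z):
    R=np.array(im['R']);t=np.array(im['t']);c=-R.T@t
    d=R.T@np.array([(u-im['cx'])/im['fx'],(v-im['cy'])/im['fy'],1.])
    return c+d*(z-c[2])/d[2]
E
python3 - <<'E'
from h import *
import pickle
d={n:shot(n,n+'0.png') for n in('scene','top','wrist')}
pickle.dump(d,open('d0.pkl','wb'))
for n in d: print(n,d[n]['fx'],d[n]['cx'],d[n]['cy'],-np.array(d[n]['R']).T@d[n]['t'],np.array(d[n]['R']).round(3).tolist())
o=robot.get_obs();print(o['time'],o['ee_pos'],o['ee_rot'],o['finger_gap'])
E
```

```text
pics
scene 513.1160496523444 285.80641978779244 213.71640456395002 [ 0.02078284 -0.68561298  0.57348713] [[0.802, -0.597, 0.0], [-0.305, -0.41, -0.859], [0.513, 0.689, -0.511]]
top 418.0713430324146 275.4749075595904 206.19077973777064 [0.50412156 0.08839152 0.89422725] [[0.012, -0.999, 0.033], [-0.995, -0.015, -0.098], [0.099, -0.032, -0.995]]
wrist 315.1121503352069 278.05321363097283 212.57128007741787 [0.18112934 0.60269307 0.3832107 ] [[0.412, 0.911, -0.002], [0.864, -0.39, 0.318], [0.289, -0.133, -0.948]]
0.15 [0.25685768 0.56931489 0.26011971] [ 2.10303683e-01  9.77635885e-01 -6.51947395e-04 -1.08395314e-04] 0.08809840762745533
```

View pics/top0.png

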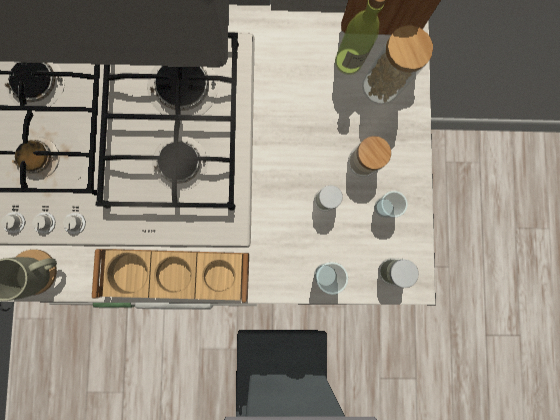

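View pics/scene0.png

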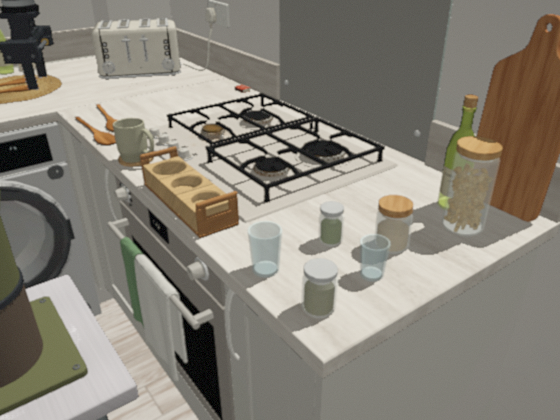

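The top view shows the large jar's wooden lid at (375,153), the small jar's grey lid at (329,197) and the middle jar's at (403,272). The glasses are at (331,278) and (391,205), and the wells are wide (128,272), middle (174,273) and narrow (220,274). In the scene view the lids are at (396,206), (332,211) and (320,270).

```bash
python3 - <<'E'
from h import *
import pickle
d=pickle.load(open('d0.pkl','rb'))
a=d['top']['frame'][130:300,300:430]; b=d['scene']['frame'][185:320,235:425]
A=cv2.resize(a,None,fx=3,fy=3,interpolation=cv2.INTER_CUBIC);B=cv2.resize(b,None,fx=2.2,fy=2.2,interpolation=cv2.INTER_CUBIC)
C=np.zeros((600,800,3),np.uint8);C[:A.shape[0],:A.shape[1]]=A[:600];C[:B.shape[0],385:385+B.shape[1]]=B[:,:415]
w=d['top']['frame'][240:310,85:255]; W=cv2.resize(w,None,fx=2.3,fy=2.3); C[330:330+W.shape[0],400:400+W.shape[1]]=W
cv2.imwrite('pics/m1.png',C)
for n,p in (('top',[(375,153),(329,197),(403,272)]),('scene',[(396,206),(332,211),(320,270)])):
    hsv=cv2.cvtColor(d[n]['frame'],cv2.COLOR_BGR2HSV)
    for u,v in p: print(n,u,v,hsv[v,u], hsv[v,u-25])
# rough triangulation
def tri(p,q):
    L=[]
    for im,(u,v) in ((d['top'],p),(d['scene'],q)):
        P=np.c_[np.array(im['R']),im['t']]
        x=(u-im['cx'])/im['fx'];y=(v-im['cy'])/im['fy']
        L+=[x*P[2]-P[0],y*P[2]-P[1]]
    L=np.array(L);return np.linalg.lstsq(L[:,:3],-L[:,3],rcond=None)[0]
for p,q in zip([(375,153),(329,197),(403,272)],[(396,206),(332,211),(320,270)]): print(tri(p,q).round(4))
for u in(128,174,220): print(ray(d['top'],u,273,.056).round(4))
E
```

```text
top 375 153 [ 15 135 176] [ 25  20 166]
top 329 197 [ 25   8 196] [ 20  27 207]
top 403 272 [ 30   8 188] [ 23  20 101]
scene 396 206 [ 17 118 198] [ 20  21 214]
scene 332 211 [ 36   6 206] [ 19  20 214]
scene 320 270 [ 30   5 204] [ 22  17 222]
[ 0.6929 -0.1333  0.0883]
[ 0.6077 -0.0462  0.0658]
[ 0.4594 -0.189   0.0759]
[0.4515 0.3493 0.056 ]
[0.4523 0.2597 0.056 ]
[0.4532 0.1695 0.056 ]
```

View pics/m1.png

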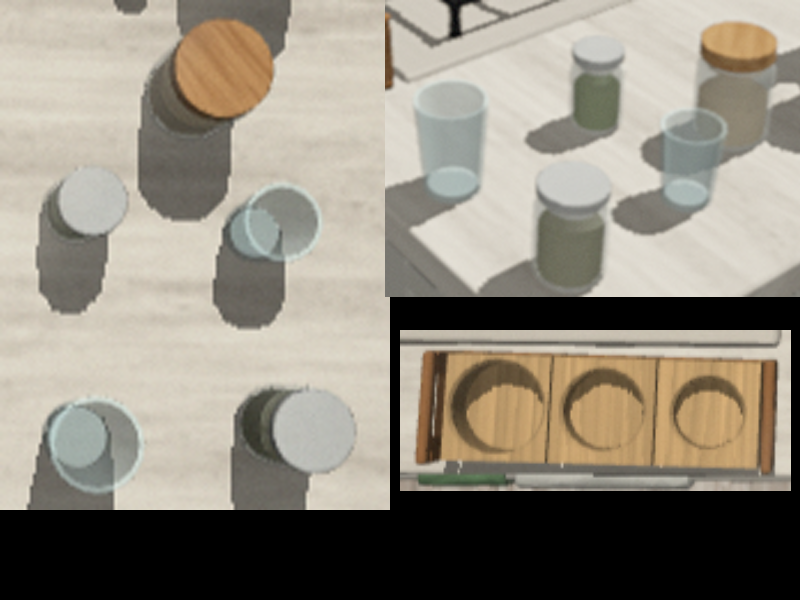

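The mosaic shows clean lid discs. In the top view the lid centres are large (374.7,153), small (331,197.3) and middle (404.7,273.3), and the well rims centre at about (127.6,273), (173.3,274) and (219.3,275). The wells get narrower from left to right.

```bash
cat >> h.py <<'E'
def tri(vs):
    L=[]
    for im,(u,v) in vs:
        P=np.c_[np.array(im['R']),im['t']]
        x=(u-im['cx'])/im['fx'];y=(v-im['cy'])/im['fy']
        L+=[x*P[2]-P[0],y*P[2]-P[1]]
    L=np.array(L);return np.linalg.lstsq(L[:,:3],-L[:,3],rcond=None)[0]
E
python3 - <<'E'
from h import *
import pickle
d=pickle.load(open('d0.pkl','rb'));T,S=d['top'],d['scene']
for n,p,q,z in (('large',(374.7,153),(396.4,205.5),.098),('small',(331,197.3),(331.8,208),.08),('middle',(404.7,273.3),(320.5,268.8),.085),('oats',(410,48),(479,149),.2),('tall',(332.3,278),(265.5,231),.088),('short',(394.3,204),(375.5,243),.072)):
    print(n,tri([(T,p),(S,q)]).round(4),ray(T,*p,z).round(4))
for n,u,v in(('wide',127.6,273),('mid',173.3,274),('nar',219.3,275)): print(n,ray(T,u,v,.056).round(4))
# jar top colour-mask check
hsv=cv2.cvtColor(T['frame'],cv2.COLOR_BGR2HSV)
m=cv2.inRange(hsv,(5,90,90),(25,255,255));m[:,:300]=0;m[:110]=0
c=max(cv2.findContours(m,0,2)[0],key=cv2.contourArea);print(cv2.fitEllipse(c))
E
```

```text
large [ 0.6933 -0.133   0.0889] [ 0.6907 -0.1301  0.098 ]
small [ 0.6055 -0.0484  0.0745] [ 0.6043 -0.0471  0.08  ]
middle [ 0.4577 -0.1911  0.0803] [ 0.4578 -0.1894  0.085 ]
oats [ 0.8671 -0.175   0.1752] [ 0.8555 -0.1668  0.2   ]
tall [ 0.4482 -0.0496  0.0825] [ 0.4477 -0.0481  0.088 ]
short [ 0.595  -0.1776  0.0669] [ 0.5938 -0.1755  0.072 ]
wide [0.4515 0.35   0.056 ]
mid [0.4504 0.261  0.056 ]
nar [0.4493 0.1708 0.056 ]
((374.016845703125, 152.16299438476562), (31.934762954711914, 32.568939208984375), 113.12162017822266)
```

{"op": "servo_tool", "data": {
  "moves": [
    {"yaw":0.125,"tx":0,"ty":0,"tz":0},
    {"yaw":0.25},
    {"yaw":0.375},
    {"yaw":0.5},
    {"yaw":0.625}
  ],
  "gripper": 1,
  "force": 20
}}

```text
invalid input
```

{"op": "servo_tool", "data": {
  "moves": [
    {"yaw":0.125},
    {"yaw":0.25},
    {"yaw":0.375},
    {"yaw":0.5},
    {"yaw":0.522}
  ]
}}

```text
invalid input
```

{"op": "servo_tool", "data": {
  "moves": [
    {"tx":0,"ty":0,"tz":0,"yaw":0.12},
    {"tx":0,"ty":0,"tz":0,"yaw":0.24},
    {"tx":0,"ty":0,"tz":0,"yaw":0.36},
    {"tx":0,"ty":0,"tz":0,"yaw":0.48},
    {"tx":0,"ty":0,"tz":0,"yaw":0.6}
  ],
  "gripper": 1,
  "force": 20
}}

```text
time: 0.57
ee_pos: [0.2569, 0.5695, 0.2604]
ee_rot: [0.492, 0.87, -0.0, 0.0]
ft_force: [0.6, -0.1, 0.3]
finger_gap: 0.0882
gripper_force: 0.0
```

{"op": "servo_tool", "data": {
  "moves": [
    {"tx":-38,"ty":3,"tz":0,"yaw":0.11},
    {"tx":-76,"ty":6,"tz":0,"yaw":0.22},
    {"tx":-114,"ty":9,"tz":0,"yaw":0.33},
    {"tx":-152,"ty":12,"tz":0,"yaw":0.44},
    {"tx":-190,"ty":15,"tz":0,"yaw":0.547}
  ]
}}

```text
time: 0.98
ee_pos: [0.3692, 0.4136, 0.2606]
ee_rot: [0.709, 0.705, -0.0, 0.0]
ft_force: [-0.1, 0.3, -0.5]
finger_gap: 0.0882
gripper_force: 0.0
```

{"op": "servo_tool", "data": {
  "moves": [
    {"tx":-30,"ty":21,"tz":0,"yaw":0},
    {"tx":-60,"ty":42,"tz":0,"yaw":0},
    {"tx":-90,"ty":63,"tz":0,"yaw":0},
    {"tx":-115,"ty":82,"tz":0,"yaw":0},
    {"tx":-115,"ty":82,"tz":0,"yaw":0}
  ]
}}

```text
time: 1.4
ee_pos: [0.4554, 0.2926, 0.2609]
ee_rot: [0.711, 0.703, -0.001, 0.003]
ft_force: [0.9, 0.1, -0.4]
finger_gap: 0.0878
gripper_force: 0.0
```

```bash
python3 - <<'E'
from h import *
import pickle
im=shot('wrist','w1.png');pickle.dump(im,open('w1.pkl','wb'))
o=robot.get_obs();print(o['ee_pos'],o['ee_rot'],-np.array(im['R']).T@im['t'])
E
```

```text
[0.45310601 0.29615287 0.26073301] [ 7.09863068e-01  7.04338704e-01 -3.24250446e-04  1.14427736e-03] [0.45591677 0.37537064 0.38370518]
```

View pics/w1.png

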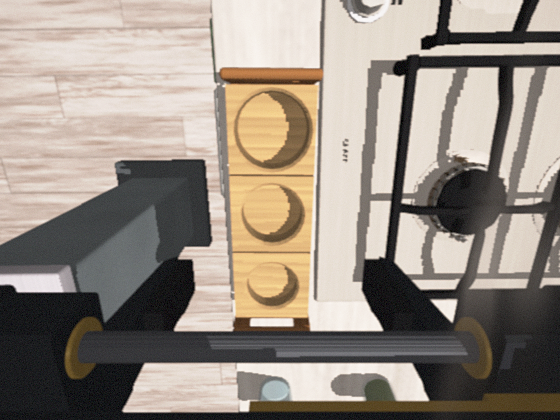

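The wrist view shows the wide rim centred at about (273.5,128), the middle at (273,213) and the narrow at (273,284.5).

```bash
python3 - <<'E'
from h import *
import pickle
W=pickle.load(open('w1.pkl','rb'));T=pickle.load(open('d0.pkl','rb'))['top']
for n,p,q in(('wide',(273.5,128),(127.6,273)),('mid',(273,213),(173.3,274)),('nar',(273,284.5),(219.3,275))): print(n,ray(W,*p,.056).round(4),tri([(W,p),(T,q)]).round(4))
# refine: block edges by wood mask in wrist view
hsv=cv2.cvtColor(W['frame'],cv2.COLOR_BGR2HSV)
m=cv2.inRange(hsv,(10,80,120),(28,255,255))
for v in (128,213,284):
    for vv in (v-35,v,v+32):
        x=np.where(m[vv,200:340])[0]+200; print(v,vv,x.min() if len(x) else 0,x.max() if len(x) else 0)
# seams: dark rows along columns at sides
g=cv2.cvtColor(W['frame'],cv2.COLOR_BGR2GRAY)
for u in (238,305): print(u,g[75:325,u].astype(int).tolist())
E
```

```text
wide [0.452  0.3535 0.056 ] [0.4514 0.3528 0.0473]
mid [0.4499 0.263  0.056 ] [0.45   0.2618 0.0522]
nar [0.4484 0.173  0.056 ] [0.4487 0.171  0.0528]
128 93 225 316
128 128 227 315
128 160 228 313
213 178 229 312
213 213 231 311
213 245 232 310
284 249 232 309
284 284 234 308
284 316 235 307
238 [134, 127, 121, 88, 65, 54, 46, 38, 82, 153, 194, 199, 199, 199, 196, 196, 196, 195, 199, 194, 199, 202, 206, 203, 201, 197, 192, 193, 192, 197, 196, 195, 192, 185, 176, 155, 134, 131, 125, 125, 129, 130, 141, 147, 156, 168, 174, 172, 170, 177, 179, 181, 181, 186, 188, 189, 188, 182, 168, 163, 156, 151, 151, 140, 128, 127, 126, 124, 126, 127, 126, 136, 148, 166, 182, 194, 197, 192, 193, 191, 191, 193, 198, 203, 205, 206, 204, 196, 190, 191, 193, 195, 200, 204, 202, 201, 203, 208, 202, 135, 115, 180, 202, 199, 199, 201, 199, 195, 196, 198, 203, 208, 208, 210, 214, 212, 202, 201, 203, 210, 208, 210, 209, 208, 206, 205, 200, 207, 211, 204, 197, 204, 213, 214, 210, 208, 208, 202, 200, 200, 201, 200, 201, 200, 197, 200, 194, 196, 197, 202, 202, 203, 205, 201, 197, 196, 196, 200, 200, 196, 190, 19
[... 950 characters left out ...]
8, 198, 196, 203, 213, 216, 213, 202, 198, 201, 197, 203, 210, 214, 214, 211, 209, 206, 202, 205, 206, 205, 205, 204, 194, 195, 191, 181, 180, 178, 179, 182, 177, 182, 186, 192, 199, 198, 198, 196, 196, 204, 207, 210, 206, 206, 204, 200, 202, 203, 200, 200, 196, 194, 198, 204, 201, 199, 191, 193, 190, 194, 193, 194, 189, 189, 193, 192, 165, 123, 173, 202, 209, 210, 207, 208, 208, 207, 208, 204, 197, 194, 197, 199, 206, 209, 212, 206, 199, 195, 201, 202, 206, 199, 194, 191, 192, 196, 190, 193, 199, 197, 195, 193, 184, 183, 186, 188, 191, 196, 198, 204, 204, 204, 194, 190, 191, 200, 199, 199, 206, 209, 218, 215, 201, 192, 199, 201, 205, 204, 197, 201, 212, 209, 157, 83, 59, 64, 56, 61, 62, 68]
```

```bash
python3 - <<'E'
from h import *
import pickle
W=pickle.load(open('w1.pkl','rb'))
for v,l,r in((83.8,225,316.5),(174.9,228.5,313),(251.8,232.5,309.5),(317.5,235,307)): print(v,ray(W,(l+r)/2,v,.056).round(4),ray(W,l,v,.056).round(4),ray(W,r,v,.056).round(4))
E
```

```text
83.8 [0.45   0.3948 0.056 ] [0.4059 0.3953 0.056 ] [0.4942 0.3942 0.056 ]
174.9 [0.4483 0.3056 0.056 ] [0.4037 0.3062 0.056 ] [0.4929 0.305  0.056 ]
251.8 [0.4468 0.216  0.056 ] [0.4027 0.2166 0.056 ] [0.491  0.2154 0.056 ]
317.5 [0.4451 0.1261 0.056 ] [0.4005 0.1268 0.056 ] [0.4897 0.1255 0.056 ]
```

The block edges and seams check out: 88–89 mm wide, with seams 90 mm apart. The well centres are wide (.4505,.3505), middle (.449,.261) and narrow (.4475,.171). Next I go to the large jar.

{"op": "servo_tool", "data": {
  "moves": [
    {"tx":-32,"ty":20,"tz":0,"yaw":0},
    {"tx":-64,"ty":40,"tz":0,"yaw":0},
    {"tx":-96,"ty":60,"tz":0,"yaw":0},
    {"tx":-128,"ty":80,"tz":0,"yaw":0},
    {"tx":-160,"ty":100,"tz":0,"yaw":0}
  ],
  "gripper": 1,
  "force": 20
}}

```text
time: 1.87
ee_pos: [0.5508, 0.1405, 0.2606]
ee_rot: [0.706, 0.708, 0.0, -0.001]
ft_force: [-0.6, 0.6, -0.5]
finger_gap: 0.0882
gripper_force: 0.0
```

{"op": "servo_tool", "data": {
  "moves": [
    {"tx":-32,"ty":22,"tz":0,"yaw":0},
    {"tx":-64,"ty":44,"tz":0,"yaw":0},
    {"tx":-96,"ty":66,"tz":0,"yaw":0},
    {"tx":-128,"ty":88,"tz":0,"yaw":0},
    {"tx":-160,"ty":110,"tz":0,"yaw":0}
  ]
}}

```text
time: 2.28
ee_pos: [0.6613, -0.0194, 0.2604]
ee_rot: [0.706, 0.708, 0.0, -0.001]
ft_force: [0.5, -0.6, -0.6]
finger_gap: 0.0877
gripper_force: 0.0
```

{"op": "servo_tool", "data": {
  "moves": [
    {"tx":-20,"ty":17,"tz":0,"yaw":-0.01},
    {"tx":-36,"ty":30,"tz":0,"yaw":-0.01},
    {"tx":-36,"ty":30,"tz":0,"yaw":-0.01},
    {"tx":-36,"ty":30,"tz":0,"yaw":-0.01}
  ]
}}

```text
time: 2.62
ee_pos: [0.6907, -0.0552, 0.2599]
ee_rot: [0.704, 0.711, -0.0, -0.001]
ft_force: [0.2, 1.6, 0.7]
finger_gap: 0.088
gripper_force: 0.0
```

```bash
python3 - <<'E'
from h import *
import pickle
im=shot('wrist','w2.png');pickle.dump(im,open('w2.pkl','wb'))
o=robot.get_obs();print(o['ee_pos'],o['ee_rot'])
E
```

```text
[ 0.69019439 -0.05359373  0.26002938] [ 7.02982653e-01  7.11205943e-01  1.80072276e-04 -1.20957272e-03]
```

View pics/w2.png

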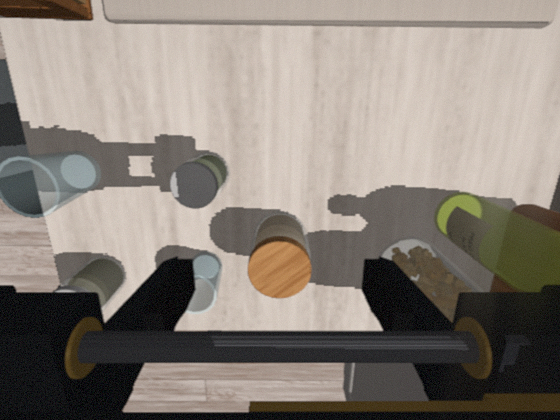

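The large lid shows as a full disc at about (280,267). The small lid is in the gripper's shadow at about (195,186). The oats jar stands to the right, clear of the fingers.

```bash
python3 - <<'E'
from h import *
import pickle
W=pickle.load(open('w2.pkl','rb'));d=pickle.load(open('d0.pkl','rb'))
hsv=cv2.cvtColor(W['frame'],cv2.COLOR_BGR2HSV)
m=cv2.inRange(hsv,(5,110,90),(25,255,255));m[:,:235]=0;m[:,330:]=0;m[:220]=0;m[310:]=0
c=max(cv2.findContours(m,0,2)[0],key=cv2.contourArea);e=cv2.fitEllipse(c);print(e,cv2.boundingRect(c))
print(ray(W,*e[0],.098),tri([(W,e[0]),(d['top'],(374.7,153))]),tri([(W,e[0]),(d['scene'],(396.4,205.5))]))
p=(195,186);print(ray(W,*p,.08),tri([(W,p),(d['top'],(331,197.3))]),tri([(W,p),(d['scene'],(331.8,208))]))
E
```

```text
((279.51220703125, 268.24639892578125), (56.852210998535156, 62.976009368896484), 82.55572509765625) (248, 241, 63, 57)
[ 0.69250492 -0.12823785  0.098     ] [ 0.69251554 -0.1322289   0.09055703] [ 0.6929173  -0.13336047  0.08921759]
[ 0.60826698 -0.04784199  0.08      ] [ 0.60566091 -0.04941952  0.07063635] [ 0.60648831 -0.04891912  0.07447423]
```

{"op": "servo_tool", "data": {
  "moves": [
    {"tx":-38,"ty":1,"tz":0,"yaw":0},
    {"tx":-76,"ty":1,"tz":0,"yaw":0.01},
    {"tx":-76,"ty":1,"tz":38,"yaw":0.01},
    {"tx":-76,"ty":1,"tz":76,"yaw":0.01},
    {"tx":-76,"ty":1,"tz":110,"yaw":0.01}
  ],
  "gripper": 0.92,
  "force": 20
}}

```text
time: 3.08
ee_pos: [0.6919, -0.1294, 0.1497]
ee_rot: [0.707, 0.708, 0.001, -0.001]
ft_force: [-0.1, 1.2, 0.1]
finger_gap: 0.0809
gripper_force: 0.0
```

{"op": "servo_tool", "data": {
  "moves": [
    {"tx":0,"ty":0,"tz":0,"yaw":0},
    {"tx":0,"ty":0,"tz":0,"yaw":0},
    {"tx":0,"ty":0,"tz":0,"yaw":0}
  ]
}}

```text
time: 3.33
ee_pos: [0.6938, -0.1302, 0.1529]
ee_rot: [0.706, 0.708, 0.001, 0.001]
ft_force: [-0.8, 0.4, 0.3]
finger_gap: 0.0808
gripper_force: 0.0
```

{"op": "servo_tool", "data": {
  "moves": [
    {"tx":0,"ty":-1,"tz":20,"yaw":0},
    {"tx":0,"ty":-1,"tz":38,"yaw":0},
    {"tx":0,"ty":-1,"tz":50,"yaw":0},
    {"tx":0,"ty":-1,"tz":55,"yaw":0},
    {"tx":0,"ty":-1,"tz":55,"yaw":0}
  ]
}}

```text
time: 3.75
ee_pos: [0.6917, -0.1313, 0.0961]
ee_rot: [0.707, 0.707, 0.0, 0.0]
ft_force: [0.0, -0.1, 0.4]
finger_gap: 0.0812
gripper_force: 0.0
```

{"op": "servo_tool", "data": {
  "moves": [
    {"tx":0,"ty":0,"tz":0,"yaw":0},
    {"tx":0,"ty":0,"tz":0,"yaw":0},
    {"tx":0,"ty":0,"tz":0,"yaw":0},
    {"tx":0,"ty":0,"tz":0,"yaw":0},
    {"tx":0,"ty":0,"tz":0,"yaw":0}
  ],
  "gripper": 0.55,
  "force": 20
}}

```text
time: 4.17
ee_pos: [0.6923, -0.1319, 0.0971]
ee_rot: [0.707, 0.707, 0.001, 0.001]
ft_force: [-0.1, 0.5, 5.7]
finger_gap: 0.0641
gripper_force: 20.0
```

{"op": "servo_tool", "data": {
  "moves": [
    {"tx":0,"ty":0,"tz":-5,"yaw":0},
    {"tx":0,"ty":0,"tz":-12,"yaw":0},
    {"tx":0,"ty":0,"tz":-25,"yaw":0},
    {"tx":0,"ty":0,"tz":-45,"yaw":0},
    {"tx":0,"ty":0,"tz":-70,"yaw":0}
  ],
  "force": 25
}}

```text
time: 4.58
ee_pos: [0.6901, -0.1315, 0.1655]
ee_rot: [0.707, 0.707, -0.001, -0.001]
ft_force: [-0.6, 0.3, -2.5]
finger_gap: 0.0641
gripper_force: 25.0
```

{"op": "servo_tool", "data": {
  "moves": [
    {"tx":0,"ty":0,"tz":-30,"yaw":0},
    {"tx":0,"ty":0,"tz":-60,"yaw":0},
    {"tx":0,"ty":0,"tz":-80,"yaw":0},
    {"tx":0,"ty":0,"tz":-80,"yaw":0},
    {"tx":0,"ty":0,"tz":-80,"yaw":0}
  ]
}}

```text
time: 5.0
ee_pos: [0.6918, -0.1318, 0.247]
ee_rot: [0.707, 0.707, 0.001, 0.001]
ft_force: [-0.3, 0.0, -2.0]
finger_gap: 0.064
gripper_force: 25.0
```

```bash
python3 - <<'E'
from h import *
a=shot('wrist','w3.png')['frame'];b=shot('scene','s3.png')['frame']
C=np.hstack([cv2.resize(a,(400,300)),cv2.resize(b[100:310,260:540],(400,300))]);cv2.imwrite('pics/c3.png',C)
o=robot.get_obs();print(o['ee_pos'],o['finger_gap'],o['ft_force'],o['torque'])
E
```

```text
[ 0.69010113 -0.13139619  0.24392045] 0.06383448116031369 [-1.7041676  -0.11278111 -3.05810433] [-0.09131168  0.08740016  0.00897191]
```

View pics/c3.png

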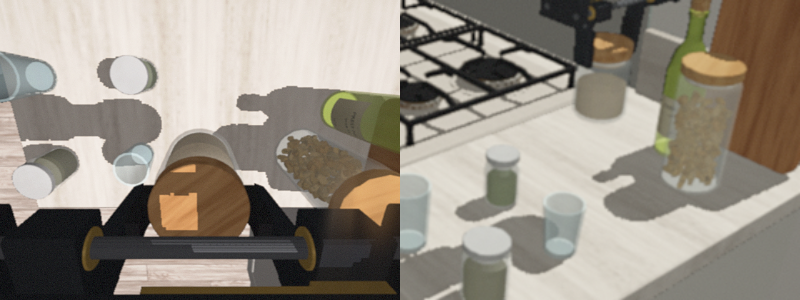

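The large jar is held upright: 3 N on the wrist, and it hangs straight in both views. I'm carrying it to the wide well.

{"op": "servo_tool", "data": {
  "moves": [
    {"tx":20,"ty":-10,"tz":0,"yaw":0},
    {"tx":50,"ty":-25,"tz":0,"yaw":0},
    {"tx":82,"ty":-41,"tz":0,"yaw":0},
    {"tx":114,"ty":-57,"tz":0,"yaw":0},
    {"tx":146,"ty":-73,"tz":0,"yaw":0}
  ]
}}

```text
time: 5.52
ee_pos: [0.6161, 0.0155, 0.2435]
ee_rot: [0.707, 0.707, -0.002, -0.002]
ft_force: [0.4, 0.7, -2.6]
finger_gap: 0.064
gripper_force: 25.0
```

{"op": "servo_tool", "data": {
  "moves": [
    {"tx":32,"ty":-16,"tz":0,"yaw":0},
    {"tx":64,"ty":-32,"tz":0,"yaw":0},
    {"tx":96,"ty":-48,"tz":0,"yaw":0},
    {"tx":128,"ty":-64,"tz":0,"yaw":0},
    {"tx":160,"ty":-80,"tz":0,"yaw":0}
  ]
}}

```text
time: 5.93
ee_pos: [0.5362, 0.1753, 0.2439]
ee_rot: [0.707, 0.707, -0.002, -0.001]
ft_force: [0.1, 0.6, -2.9]
finger_gap: 0.0638
gripper_force: 25.0
```

{"op": "servo_tool", "data": {
  "moves": [
    {"tx":32,"ty":-16,"tz":0,"yaw":0},
    {"tx":64,"ty":-32,"tz":0,"yaw":0},
    {"tx":96,"ty":-48,"tz":0,"yaw":0},
    {"tx":128,"ty":-64,"tz":0,"yaw":0},
    {"tx":154,"ty":-78,"tz":0,"yaw":0}
  ]
}}

```text
time: 6.35
ee_pos: [0.4577, 0.3305, 0.2439]
ee_rot: [0.706, 0.708, -0.002, -0.001]
ft_force: [-0.5, 0.3, -3.0]
finger_gap: 0.0638
gripper_force: 25.0
```

{"op": "servo_tool", "data": {
  "moves": [
    {"tx":14,"ty":-6,"tz":0,"yaw":0},
    {"tx":22,"ty":-10,"tz":0,"yaw":0},
    {"tx":22,"ty":-10,"tz":0,"yaw":0},
    {"tx":22,"ty":-10,"tz":0,"yaw":0},
    {"tx":22,"ty":-10,"tz":0,"yaw":0}
  ]
}}

```text
time: 6.77
ee_pos: [0.4514, 0.3479, 0.2452]
ee_rot: [0.708, 0.706, -0.001, 0.001]
ft_force: [-0.0, -0.3, -2.1]
finger_gap: 0.0641
gripper_force: 25.0
```

```bash
python3 - <<'E'
from h import *
import pickle
w=shot('wrist','w4.png');t=shot('top','t4.png')
pickle.dump((w,t),open('w4.pkl','wb'))
C=np.hstack([cv2.resize(w['frame'],(400,300)),cv2.resize(t['frame'][180:330,60:260],(400,300))]);cv2.imwrite('pics/c4.png',C)
for i in range(3):
    o=robot.get_obs();print(o['ee_pos'],o['ee_rot'],o['finger_gap'],o['ft_force'])
E
```

```text
[0.4514977  0.34821714 0.24559981] [ 7.08259425e-01  7.05951965e-01 -3.40404079e-04  5.41968682e-04] 0.063949291028172 [ 0.5583163  -0.41808297 -1.50903882]
[0.4514977  0.34821714 0.24559981] [ 7.08259425e-01  7.05951965e-01 -3.40404079e-04  5.41968682e-04] 0.063949291028172 [ 0.5583163  -0.41808297 -1.50903882]
[0.4514977  0.34821714 0.24559981] [ 7.08259425e-01  7.05951965e-01 -3.40404079e-04  5.41968682e-04] 0.063949291028172 [ 0.5583163  -0.41808297 -1.50903882]
```

View pics/c4.png

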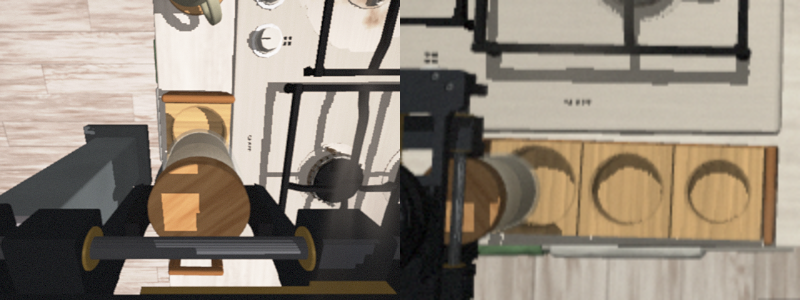

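```bash
python3 - <<'E'
from h import *
import pickle
W,T=pickle.load(open('w4.pkl','rb'));z=.2456+.0015
for p in((278.5,219.5),(207.5,274),(349.5,274)): print(p,ray(W,*p,z).round(4))
g=W['frame'][205:235,278].tolist();print([(205+i,x) for i,x in enumerate(g)][::2])
print([ (u,W['frame'][270,u].tolist()) for u in list(range(200,216,2))+list(range(342,358,2))])
E
```

```text
(278.5, 219.5) [0.4516 0.3864 0.2471]
(207.5, 274) [0.4207 0.3613 0.2471]
(349.5, 274) [0.4824 0.3611 0.2471]
[(205, [97, 115, 127]), (207, [99, 115, 127]), (209, [106, 123, 133]), (211, [108, 123, 136]), (213, [112, 131, 142]), (215, [110, 129, 141]), (217, [117, 133, 147]), (219, [68, 86, 108]), (221, [44, 67, 96]), (223, [49, 73, 99]), (225, [46, 69, 94]), (227, [40, 65, 88]), (229, [46, 68, 98]), (231, [55, 86, 117]), (233, [56, 85, 117])]
[(200, [13, 12, 13]), (202, [17, 20, 18]), (204, [25, 27, 24]), (206, [24, 18, 16]), (208, [28, 22, 26]), (210, [23, 46, 60]), (212, [56, 83, 116]), (214, [66, 93, 125]), (342, [53, 82, 114]), (344, [43, 69, 98]), (346, [32, 33, 46]), (348, [15, 19, 19]), (350, [16, 26, 20]), (352, [20, 14, 20]), (354, [27, 20, 16]), (356, [16, 19, 16])]
```

{"op": "servo_tool", "data": {
  "moves": [
    {"tx":3,"ty":-1,"tz":10,"yaw":0},
    {"tx":3,"ty":-1,"tz":30,"yaw":0},
    {"tx":3,"ty":-1,"tz":55,"yaw":0},
    {"tx":3,"ty":-1,"tz":75,"yaw":0},
    {"tx":3,"ty":-1,"tz":80,"yaw":0}
  ]
}}

```text
time: 7.28
ee_pos: [0.4479, 0.3516, 0.1623]
ee_rot: [0.707, 0.707, -0.003, -0.0]
ft_force: [0.2, -0.6, -1.9]
finger_gap: 0.064
gripper_force: 25.0
```

{"op": "servo_tool", "data": {
  "moves": [
    {"tx":0,"ty":0,"tz":8,"yaw":0},
    {"tx":0,"ty":0,"tz":16,"yaw":0},
    {"tx":0,"ty":0,"tz":24,"yaw":0},
    {"tx":0,"ty":0,"tz":30,"yaw":0},
    {"tx":0,"ty":0,"tz":34,"yaw":0}
  ]
}}

```text
time: 7.7
ee_pos: [0.4495, 0.3533, 0.1313]
ee_rot: [0.707, 0.707, 0.0, -0.0]
ft_force: [0.3, 0.2, -2.6]
finger_gap: 0.0639
gripper_force: 25.0
```

{"op": "servo_tool", "data": {
  "moves": [
    {"tx":0,"ty":0,"tz":3,"yaw":0},
    {"tx":0,"ty":0,"tz":6,"yaw":0},
    {"tx":0,"ty":0,"tz":9,"yaw":0},
    {"tx":0,"ty":0,"tz":11,"yaw":0},
    {"tx":0,"ty":0,"tz":12,"yaw":0}
  ]
}}

```text
time: 8.12
ee_pos: [0.4494, 0.3533, 0.1196]
ee_rot: [0.707, 0.707, 0.0, -0.0]
ft_force: [-0.1, -0.9, -3.6]
finger_gap: 0.0636
gripper_force: 25.0
```

{"op": "servo_tool", "data": {
  "moves": [
    {"tx":0,"ty":0,"tz":1,"yaw":0},
    {"tx":0,"ty":0,"tz":2,"yaw":0},
    {"tx":0,"ty":0,"tz":3,"yaw":0},
    {"tx":0,"ty":0,"tz":3,"yaw":0}
  ]
}}

```text
time: 8.45
ee_pos: [0.4493, 0.3533, 0.1166]
ee_rot: [0.707, 0.707, -0.0, -0.0]
ft_force: [0.3, -0.2, -2.8]
finger_gap: 0.0639
gripper_force: 25.0
```

{"op": "servo_tool", "data": {
  "moves": [
    {"tx":0,"ty":0,"tz":0.5,"yaw":0},
    {"tx":0,"ty":0,"tz":1,"yaw":0},
    {"tx":0,"ty":0,"tz":1.5,"yaw":0},
    {"tx":0,"ty":0,"tz":1.5,"yaw":0}
  ]
}}

```text
time: 8.78
ee_pos: [0.4494, 0.3532, 0.1152]
ee_rot: [0.707, 0.707, -0.0, -0.0]
ft_force: [-0.2, -0.4, -2.2]
finger_gap: 0.064
gripper_force: 25.0
```

{"op": "servo_tool", "data": {
  "moves": [
    {"tx":0,"ty":0,"tz":1,"yaw":0},
    {"tx":0,"ty":0,"tz":1.5,"yaw":0},
    {"tx":0,"ty":0,"tz":1.5,"yaw":0}
  ]
}}

```text
time: 9.03
ee_pos: [0.4494, 0.3533, 0.115]
ee_rot: [0.707, 0.707, 0.0, -0.0]
ft_force: [-2.7, -1.8, 7.9]
finger_gap: 0.0641
gripper_force: 25.0
```

{"op": "servo_tool", "data": {
  "moves": [
    {"tx":0,"ty":0,"tz":1,"yaw":0},
    {"tx":0,"ty":0,"tz":1,"yaw":0},
    {"tx":0,"ty":0,"tz":1,"yaw":0}
  ]
}}

```text
time: 9.28
ee_pos: [0.4494, 0.3533, 0.1149]
ee_rot: [0.707, 0.707, 0.0, -0.0]
ft_force: [-4.0, -2.4, 15.8]
finger_gap: 0.0641
gripper_force: 25.0
```

The jar landed at TCP z 0.115, where 0.1145 was expected. I ease the pressure and release.

{"op": "servo_tool", "data": {
  "moves": [
    {"tx":0,"ty":0,"tz":-1.5,"yaw":0},
    {"tx":0,"ty":0,"tz":-1.5,"yaw":0}
  ]
}}

```text
time: 9.45
ee_pos: [0.4497, 0.3536, 0.115]
ee_rot: [0.707, 0.707, 0.001, -0.0]
ft_force: [-1.4, -0.9, 8.9]
finger_gap: 0.0641
gripper_force: 25.0
```

{"op": "servo_tool", "data": {
  "moves": [
    {"tx":0,"ty":0,"tz":0,"yaw":0},
    {"tx":0,"ty":0,"tz":0,"yaw":0},
    {"tx":0,"ty":0,"tz":0,"yaw":0},
    {"tx":0,"ty":0,"tz":0,"yaw":0}
  ],
  "gripper": 0.95
}}

```text
time: 9.78
ee_pos: [0.4495, 0.3533, 0.114]
ee_rot: [0.707, 0.707, -0.0, 0.0]
ft_force: [-0.2, -0.4, -0.6]
finger_gap: 0.084
gripper_force: 0.0
```

{"op": "servo_tool", "data": {
  "moves": [
    {"tx":0,"ty":0,"tz":-10,"yaw":0},
    {"tx":0,"ty":0,"tz":-35,"yaw":0},
    {"tx":0,"ty":0,"tz":-70,"yaw":0},
    {"tx":0,"ty":0,"tz":-105,"yaw":0},
    {"tx":0,"ty":0,"tz":-135,"yaw":0}
  ]
}}

```text
time: 10.2
ee_pos: [0.4496, 0.3533, 0.2519]
ee_rot: [0.707, 0.707, 0.001, 0.0]
ft_force: [0.3, 0.8, 0.3]
finger_gap: 0.0838
gripper_force: 0.0
```

{"op": "servo_tool", "data": {
  "moves": [
    {"tx":-30,"ty":14,"tz":0,"yaw":0},
    {"tx":-64,"ty":30,"tz":0,"yaw":0},
    {"tx":-98,"ty":46,"tz":0,"yaw":0},
    {"tx":-132,"ty":62,"tz":0,"yaw":0},
    {"tx":-166,"ty":78,"tz":0,"yaw":0}
  ]
}}

```text
time: 10.62
ee_pos: [0.5279, 0.1856, 0.2501]
ee_rot: [0.707, 0.707, 0.0, 0.0]
ft_force: [0.3, 0.0, 0.4]
finger_gap: 0.0836
gripper_force: 0.0
```

{"op": "servo_tool", "data": {
  "moves": [
    {"tx":-34,"ty":17,"tz":0,"yaw":0},
    {"tx":-68,"ty":34,"tz":0,"yaw":0},
    {"tx":-102,"ty":51,"tz":0,"yaw":0},
    {"tx":-136,"ty":68,"tz":0,"yaw":0},
    {"tx":-157,"ty":78,"tz":0,"yaw":0}
  ]
}}

```text
time: 11.03
ee_pos: [0.6069, 0.0248, 0.2501]
ee_rot: [0.709, 0.705, -0.0, 0.002]
ft_force: [-0.3, -1.4, 1.2]
finger_gap: 0.0836
gripper_force: 0.0
```

{"op": "servo_tool", "data": {
  "moves": [
    {"tx":0,"ty":0,"tz":0,"yaw":0},
    {"tx":0,"ty":0,"tz":0,"yaw":0},
    {"tx":0,"ty":0,"tz":0,"yaw":0},
    {"tx":0,"ty":0,"tz":0,"yaw":0}
  ]
}}

```text
time: 11.37
ee_pos: [0.6048, 0.0324, 0.2494]
ee_rot: [0.706, 0.708, 0.0, -0.001]
ft_force: [-0.8, -0.2, -0.2]
finger_gap: 0.0836
gripper_force: 0.0
```

```bash
python3 - <<'E'
from h import *
import pickle
w=shot('wrist','w5.png');t=shot('top','t5.png')
pickle.dump((w,t),open('w5.pkl','wb'))
C=np.hstack([cv2.resize(w['frame'],(400,300)),cv2.resize(t['frame'][230:320,85:265],(400,200)).copy() if 0 else cv2.copyMakeBorder(cv2.resize(t['frame'][230:320,85:265],(400,200)),0,100,0,0,0)]);cv2.imwrite('pics/c5.png',C)
o=robot.get_obs();print(o['ee_pos'],o['ee_rot'])
E
```

```text
[0.60493646 0.03223892 0.24938502] [ 7.06094976e-01  7.08116957e-01  2.43049820e-04 -4.49464498e-04]
```

View pics/c5.png

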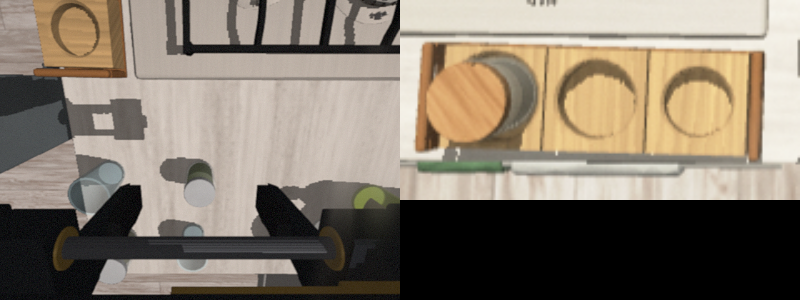

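The large jar stands in the wide well, with its lid at top px (115,275). The small lid is at about (280,268) in the wrist view.

```bash
python3 - <<'E'
from h import *
import pickle
W,T=pickle.load(open('w5.pkl','rb'))
hsv=cv2.cvtColor(T['frame'],cv2.COLOR_BGR2HSV)
print('large',ray(T,115.2,275,.116).round(4))
f=W['frame'];g=cv2.cvtColor(f,cv2.COLOR_BGR2HSV)
sub=g[235:300,245:320]
m=((sub[...,1]<16)&(sub[...,2]>120)).astype(np.uint8)*255
m=cv2.morphologyEx(m,cv2.MORPH_OPEN,np.ones((5,5)))
c=max(cv2.findContours(m,0,2)[0],key=cv2.contourArea);e=cv2.fitEllipse(cv2.convexHull(c));p=(e[0][0]+245,e[0][1]+235);print(e,p,cv2.boundingRect(c))
print(ray(W,*p,.08),tri([(W,p),(T,(331,197.3))]))
cv2.imwrite('pics/z5.png',cv2.resize(f[225:305,235:325],None,fx=5,fy=5))
E
```

```text
large [0.4514 0.3534 0.116 ]
((34.20991134643555, 34.84941101074219), (38.642459869384766, 44.413963317871094), 84.47267150878906) (279.20991134643555, 269.8494110107422) (13, 16, 43, 39)
[ 0.60594657 -0.04645855  0.08      ] [ 0.60534253 -0.04783944  0.07704967]
```

View pics/z5.png

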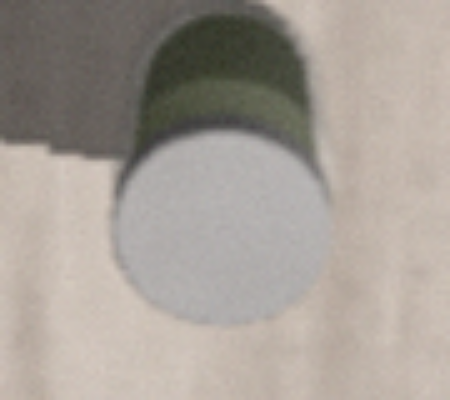

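The zoomed crop shows the small lid's disc centred at (279.4,270.4), so the jar is at (.606,-.047).

{"op": "servo_tool", "data": {
  "moves": [
    {"tx":-39,"ty":1,"tz":0,"yaw":0},
    {"tx":-79,"ty":1,"tz":0,"yaw":0},
    {"tx":-79,"ty":1,"tz":35,"yaw":0},
    {"tx":-79,"ty":1,"tz":72,"yaw":0},
    {"tx":-79,"ty":1,"tz":105,"yaw":0}
  ],
  "gripper": 0.8,
  "force": 20
}}

```text
time: 11.88
ee_pos: [0.6064, -0.0486, 0.1434]
ee_rot: [0.707, 0.707, 0.001, 0.0]
ft_force: [0.5, -0.4, 0.1]
finger_gap: 0.0705
gripper_force: 0.0
```

{"op": "servo_tool", "data": {
  "moves": [
    {"tx":0,"ty":0,"tz":0,"yaw":0},
    {"tx":0,"ty":0,"tz":15,"yaw":0},
    {"tx":0,"ty":0,"tz":30,"yaw":0},
    {"tx":0,"ty":0,"tz":45,"yaw":0},
    {"tx":0,"ty":0,"tz":45,"yaw":0}
  ]
}}

```text
time: 12.3
ee_pos: [0.6056, -0.0476, 0.0985]
ee_rot: [0.707, 0.708, -0.001, -0.001]
ft_force: [-1.0, 0.4, 0.5]
finger_gap: 0.0704
gripper_force: 0.0
```

{"op": "servo_tool", "data": {
  "moves": [
    {"tx":0,"ty":0,"tz":0,"yaw":0},
    {"tx":0,"ty":0,"tz":0,"yaw":0},
    {"tx":0,"ty":0,"tz":0,"yaw":0}
  ]
}}

```text
time: 12.55
ee_pos: [0.6074, -0.0485, 0.1009]
ee_rot: [0.707, 0.707, 0.001, 0.001]
ft_force: [-1.0, 0.1, -0.0]
finger_gap: 0.0704
gripper_force: 0.0
```

Position is good, so I go down the last 15 mm and grip.

{"op": "servo_tool", "data": {
  "moves": [
    {"tx":1,"ty":0,"tz":6,"yaw":0},
    {"tx":1,"ty":0,"tz":11,"yaw":0},
    {"tx":1,"ty":0,"tz":14,"yaw":0},
    {"tx":1,"ty":0,"tz":14,"yaw":0},
    {"tx":1,"ty":0,"tz":14,"yaw":0}
  ]
}}

```text
time: 12.97
ee_pos: [0.6061, -0.0477, 0.0848]
ee_rot: [0.707, 0.707, -0.0, -0.0]
ft_force: [0.3, 0.1, 0.0]
finger_gap: 0.0704
gripper_force: 0.0
```

{"op": "servo_tool", "data": {
  "moves": [
    {"tx":0,"ty":0,"tz":0,"yaw":0},
    {"tx":0,"ty":0,"tz":0,"yaw":0},
    {"tx":0,"ty":0,"tz":0,"yaw":0},
    {"tx":0,"ty":0,"tz":0,"yaw":0},
    {"tx":0,"ty":0,"tz":0,"yaw":0}
  ],
  "gripper": 0.35,
  "force": 20
}}

```text
time: 13.38
ee_pos: [0.6066, -0.0478, 0.0853]
ee_rot: [0.707, 0.707, 0.0, 0.0]
ft_force: [-0.0, 0.0, 0.2]
finger_gap: 0.0447
gripper_force: 20.0
```

{"op": "servo_tool", "data": {
  "moves": [
    {"tx":0,"ty":0,"tz":0,"yaw":0},
    {"tx":0,"ty":0,"tz":0,"yaw":0},
    {"tx":0,"ty":0,"tz":0,"yaw":0}
  ]
}}

```text
time: 13.63
ee_pos: [0.6065, -0.0478, 0.0853]
ee_rot: [0.707, 0.707, 0.0, 0.0]
ft_force: [0.1, 0.3, 0.2]
finger_gap: 0.0446
gripper_force: 20.0
```

{"op": "servo_tool", "data": {
  "moves": [
    {"tx":0,"ty":0,"tz":-5,"yaw":0},
    {"tx":0,"ty":0,"tz":-15,"yaw":0},
    {"tx":0,"ty":0,"tz":-40,"yaw":0},
    {"tx":0,"ty":0,"tz":-70,"yaw":0},
    {"tx":0,"ty":0,"tz":-105,"yaw":0}
  ]
}}

```text
time: 14.05
ee_pos: [0.6052, -0.0475, 0.1908]
ee_rot: [0.707, 0.707, -0.001, -0.001]
ft_force: [0.6, 0.5, -2.2]
finger_gap: 0.0448
gripper_force: 20.0
```

{"op": "servo_tool", "data": {
  "moves": [
    {"tx":10,"ty":-8,"tz":-25,"yaw":0},
    {"tx":30,"ty":-22,"tz":-40,"yaw":0},
    {"tx":57,"ty":-41,"tz":-40,"yaw":0},
    {"tx":84,"ty":-61,"tz":-40,"yaw":0},
    {"tx":111,"ty":-81,"tz":-40,"yaw":0}
  ]
}}

```text
time: 14.47
ee_pos: [0.5245, 0.0642, 0.2314]
ee_rot: [0.707, 0.707, 0.001, 0.0]
ft_force: [0.1, 1.9, -1.8]
finger_gap: 0.0449
gripper_force: 20.0
```

{"op": "servo_tool", "data": {
  "moves": [
    {"tx":27,"ty":-20,"tz":0,"yaw":0},
    {"tx":54,"ty":-39,"tz":0,"yaw":0},
    {"tx":81,"ty":-59,"tz":0,"yaw":0},
    {"tx":100,"ty":-72,"tz":0,"yaw":0},
    {"tx":108,"ty":-77,"tz":0,"yaw":0}
  ]
}}

```text
time: 14.88
ee_pos: [0.4457, 0.1748, 0.2309]
ee_rot: [0.705, 0.709, 0.0, -0.001]
ft_force: [-0.2, 0.1, -1.7]
finger_gap: 0.0446
gripper_force: 20.0
```

{"op": "servo_tool", "data": {
  "moves": [
    {"tx":0,"ty":0,"tz":0,"yaw":0},
    {"tx":0,"ty":0,"tz":0,"yaw":0},
    {"tx":0,"ty":0,"tz":0,"yaw":0},
    {"tx":0,"ty":0,"tz":0,"yaw":0}
  ]
}}

```text
time: 15.22
ee_pos: [0.4496, 0.1695, 0.2303]
ee_rot: [0.708, 0.706, 0.0, 0.001]
ft_force: [0.1, -0.1, -1.5]
finger_gap: 0.0446
gripper_force: 20.0
```

```bash
python3 - <<'E'
from h import *
w=shot('wrist','w6.png');t=shot('top','t6.png')
C=np.hstack([cv2.resize(w['frame'],(400,300)),cv2.resize(t['frame'][200:320,110:270],(400,300))]);cv2.imwrite('pics/c6.png',C)
o=robot.get_obs();print(o['ee_pos'],o['ee_rot'],o['ft_force'],o['finger_gap'])
E
```

```text
[0.44920864 0.16991885 0.23023842] [7.08058817e-01 7.06153388e-01 1.05416836e-05 3.23971937e-04] [ 0.57938918 -0.09294609 -1.44147145] 0.044774208912204565
```

View pics/c6.png

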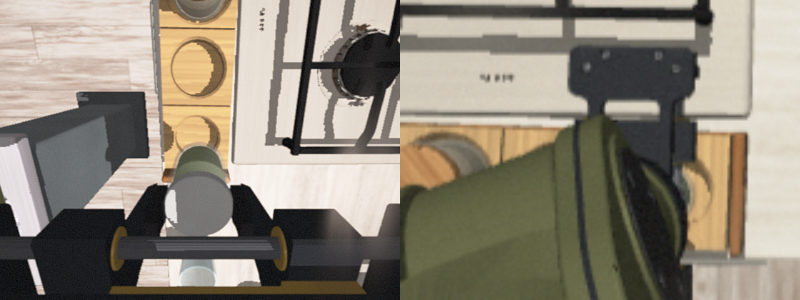

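The small jar hangs straight in the wrist view, in line with the well row, so I lower it.

{"op": "servo_tool", "data": {
  "moves": [
    {"tx":1,"ty":0,"tz":10,"yaw":0},
    {"tx":1,"ty":0,"tz":30,"yaw":0},
    {"tx":1,"ty":0,"tz":55,"yaw":0},
    {"tx":1,"ty":0,"tz":75,"yaw":0},
    {"tx":1,"ty":0,"tz":83,"yaw":0}
  ]
}}

```text
time: 15.73
ee_pos: [0.4478, 0.1712, 0.1451]
ee_rot: [0.708, 0.707, -0.002, -0.001]
ft_force: [0.4, -0.9, -1.6]
finger_gap: 0.0451
gripper_force: 20.0
```

{"op": "servo_tool", "data": {
  "moves": [
    {"tx":0,"ty":0,"tz":0,"yaw":0},
    {"tx":0,"ty":0,"tz":0,"yaw":0},
    {"tx":0,"ty":0,"tz":0,"yaw":0},
    {"tx":0,"ty":0,"tz":0,"yaw":0}
  ]
}}

```text
time: 16.07
ee_pos: [0.4492, 0.1725, 0.1483]
ee_rot: [0.707, 0.707, 0.001, 0.0]
ft_force: [1.4, -0.1, -2.0]
finger_gap: 0.0448
gripper_force: 20.0
```

{"op": "servo_tool", "data": {
  "moves": [
    {"tx":0,"ty":0,"tz":5,"yaw":0},
    {"tx":0,"ty":0,"tz":10,"yaw":0},
    {"tx":0,"ty":0,"tz":15,"yaw":0},
    {"tx":0,"ty":0,"tz":19,"yaw":0},
    {"tx":0,"ty":0,"tz":21,"yaw":0}
  ]
}}

```text
time: 16.48
ee_pos: [0.4481, 0.1722, 0.1255]
ee_rot: [0.707, 0.707, -0.0, -0.0]
ft_force: [-0.2, -0.1, -0.7]
finger_gap: 0.0449
gripper_force: 20.0
```

{"op": "servo_tool", "data": {
  "moves": [
    {"tx":0,"ty":0,"tz":1,"yaw":0},
    {"tx":0,"ty":0,"tz":2,"yaw":0},
    {"tx":0,"ty":0,"tz":3,"yaw":0},
    {"tx":0,"ty":0,"tz":3,"yaw":0}
  ]
}}

```text
time: 16.82
ee_pos: [0.4484, 0.1723, 0.1231]
ee_rot: [0.707, 0.707, 0.0, -0.0]
ft_force: [-0.2, 1.1, -1.6]
finger_gap: 0.0447
gripper_force: 20.0
```

{"op": "servo_tool", "data": {
  "moves": [
    {"tx":0,"ty":0,"tz":0.5,"yaw":0},
    {"tx":0,"ty":0,"tz":1,"yaw":0},
    {"tx":0,"ty":0,"tz":1.5,"yaw":0},
    {"tx":0,"ty":0,"tz":1.5,"yaw":0}
  ]
}}

```text
time: 17.15
ee_pos: [0.4484, 0.1723, 0.1217]
ee_rot: [0.707, 0.707, 0.0, -0.0]
ft_force: [0.2, -0.9, -1.8]
finger_gap: 0.0446
gripper_force: 20.0
```

{"op": "servo_tool", "data": {
  "moves": [
    {"tx":0,"ty":0,"tz":0.8,"yaw":0},
    {"tx":0,"ty":0,"tz":1.5,"yaw":0},
    {"tx":0,"ty":0,"tz":1.5,"yaw":0},
    {"tx":0,"ty":0,"tz":1.5,"yaw":0}
  ]
}}

```text
time: 17.48
ee_pos: [0.4485, 0.1721, 0.1211]
ee_rot: [0.707, 0.707, 0.0, 0.0]
ft_force: [-0.9, -0.7, 9.1]
finger_gap: 0.0446
gripper_force: 20.0
```

{"op": "servo_tool", "data": {
  "moves": [
    {"tx":0,"ty":0,"tz":-0.8,"yaw":0},
    {"tx":0,"ty":0,"tz":-0.8,"yaw":0}
  ]
}}

```text
time: 17.65
ee_pos: [0.4486, 0.1723, 0.1213]
ee_rot: [0.707, 0.707, 0.0, 0.0]
ft_force: [0.6, 0.1, 1.2]
finger_gap: 0.0446
gripper_force: 20.0
```

{"op": "servo_tool", "data": {
  "moves": [
    {"tx":0,"ty":0,"tz":0,"yaw":0},
    {"tx":0,"ty":0,"tz":0,"yaw":0},
    {"tx":0,"ty":0,"tz":0,"yaw":0},
    {"tx":0,"ty":0,"tz":0,"yaw":0}
  ],
  "gripper": 0.85
}}

```text
time: 17.98
ee_pos: [0.4485, 0.1723, 0.1209]
ee_rot: [0.707, 0.707, 0.0, -0.0]
ft_force: [-0.4, 0.6, 0.7]
finger_gap: 0.0692
gripper_force: 0.0
```

{"op": "servo_tool", "data": {
  "moves": [
    {"tx":0,"ty":0,"tz":-10,"yaw":0},
    {"tx":0,"ty":0,"tz":-35,"yaw":0},
    {"tx":0,"ty":0,"tz":-70,"yaw":0},
    {"tx":0,"ty":0,"tz":-105,"yaw":0},
    {"tx":0,"ty":0,"tz":-130,"yaw":0}
  ]
}}

```text
time: 18.4
ee_pos: [0.4488, 0.1723, 0.2542]
ee_rot: [0.707, 0.707, 0.001, 0.0]
ft_force: [0.8, -0.1, -0.2]
finger_gap: 0.0747
gripper_force: 0.0
```

{"op": "servo_tool", "data": {
  "moves": [
    {"tx":-25,"ty":1,"tz":0,"yaw":0},
    {"tx":-60,"ty":2,"tz":0,"yaw":0},
    {"tx":-95,"ty":3,"tz":0,"yaw":0},
    {"tx":-130,"ty":4,"tz":0,"yaw":0},
    {"tx":-165,"ty":5,"tz":0,"yaw":0}
  ]
}}

```text
time: 18.82
ee_pos: [0.4531, 0.0058, 0.2518]
ee_rot: [0.707, 0.707, 0.0, 0.0]
ft_force: [1.0, 0.3, 0.3]
finger_gap: 0.0747
gripper_force: 0.0
```

{"op": "servo_tool", "data": {
  "moves": [
    {"tx":-35,"ty":1,"tz":0,"yaw":0},
    {"tx":-70,"ty":2,"tz":0,"yaw":0},
    {"tx":-100,"ty":3,"tz":0,"yaw":0},
    {"tx":-117,"ty":4,"tz":0,"yaw":0},
    {"tx":-117,"ty":4,"tz":0,"yaw":0}
  ]
}}

```text
time: 19.23
ee_pos: [0.457, -0.1146, 0.2518]
ee_rot: [0.71, 0.704, -0.001, 0.001]
ft_force: [0.0, 0.4, 0.2]
finger_gap: 0.0752
gripper_force: 0.0
```

{"op": "servo_tool", "data": {
  "moves": [
    {"tx":0,"ty":0,"tz":0,"yaw":0},
    {"tx":0,"ty":0,"tz":0,"yaw":0},
    {"tx":0,"ty":0,"tz":0,"yaw":0},
    {"tx":0,"ty":0,"tz":0,"yaw":0}
  ]
}}

```text
time: 19.57
ee_pos: [0.4575, -0.1082, 0.2511]
ee_rot: [0.706, 0.708, 0.0, -0.0]
ft_force: [0.2, 0.3, 0.5]
finger_gap: 0.0749
gripper_force: 0.0
```

```bash
python3 - <<'E'
from h import *
import pickle
w=shot('wrist','w7.png');t=shot('top','t7.png')
pickle.dump((w,t),open('w7.pkl','wb'))
C=np.hstack([w['frame'][:400,80:480],cv2.copyMakeBorder(cv2.resize(t['frame'][230:320,85:265],(400,200)),0,200,0,0,0)]);cv2.imwrite('pics/c7.png',C)
o=robot.get_obs();print(o['ee_pos'],o['ee_rot'])
E
```

```text
[ 0.4574576  -0.1086153   0.25102999] [ 7.06355624e-01  7.07857108e-01  1.04245950e-04 -1.89644272e-04]
```

View pics/c7.png

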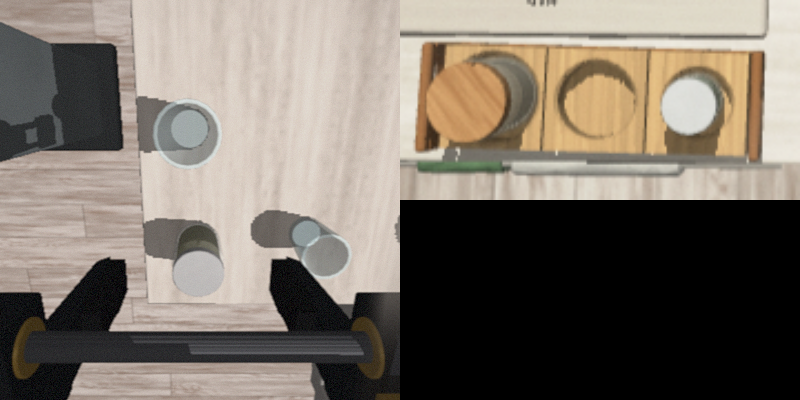

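The small jar stands in the narrow well, with its lid at top px (214.6,276.8). The middle lid is at wrist px (278,271).

```bash
python3 - <<'E'
from h import *
import pickle
W,T=pickle.load(open('w7.pkl','rb'))
print('small',ray(T,214.6,276.8,.116).round(4))
p=(278,271.3);print(ray(W,*p,.085),tri([(W,p),(T,(404.7,273.3))]))
E
```

```text
small [0.4499 0.1734 0.116 ]
[ 0.45743309 -0.1871364   0.085     ] [ 0.4573361  -0.19302602  0.074485  ]
```

{"op": "servo_tool", "data": {
  "moves": [
    {"tx":-39,"ty":0,"tz":0,"yaw":0},
    {"tx":-80,"ty":0,"tz":0,"yaw":0},
    {"tx":-80,"ty":0,"tz":35,"yaw":0},
    {"tx":-80,"ty":0,"tz":72,"yaw":0},
    {"tx":-80,"ty":0,"tz":105,"yaw":0}
  ],
  "gripper": 0.85,
  "force": 20
}}

```text
time: 20.08
ee_pos: [0.4577, -0.1902, 0.1449]
ee_rot: [0.707, 0.707, 0.0, 0.001]
ft_force: [0.3, 0.9, -0.2]
finger_gap: 0.0748
gripper_force: 0.0
```

{"op": "servo_tool", "data": {
  "moves": [
    {"tx":0,"ty":0,"tz":0,"yaw":0},
    {"tx":0,"ty":0,"tz":15,"yaw":0},
    {"tx":0,"ty":0,"tz":30,"yaw":0},
    {"tx":0,"ty":0,"tz":42,"yaw":0},
    {"tx":0,"ty":0,"tz":42,"yaw":0}
  ]
}}

```text
time: 20.5
ee_pos: [0.4574, -0.189, 0.1038]
ee_rot: [0.707, 0.708, -0.0, -0.001]
ft_force: [-0.5, -0.4, -0.5]
finger_gap: 0.0749
gripper_force: 0.0
```

{"op": "servo_tool", "data": {
  "moves": [
    {"tx":0,"ty":0,"tz":0,"yaw":0},
    {"tx":0,"ty":0,"tz":0,"yaw":0},
    {"tx":0,"ty":0,"tz":0,"yaw":0},
    {"tx":0,"ty":0,"tz":0,"yaw":0}
  ]
}}

```text
time: 20.83
ee_pos: [0.458, -0.1898, 0.105]
ee_rot: [0.707, 0.707, 0.0, 0.001]
ft_force: [0.4, 0.6, 0.6]
finger_gap: 0.0747
gripper_force: 0.0
```

{"op": "servo_tool", "data": {
  "moves": [
    {"tx":0,"ty":0,"tz":6,"yaw":0},
    {"tx":0,"ty":0,"tz":11,"yaw":0},
    {"tx":0,"ty":0,"tz":15,"yaw":0},
    {"tx":0,"ty":0,"tz":15,"yaw":0},
    {"tx":0,"ty":0,"tz":15,"yaw":0}
  ]
}}

```text
time: 21.25
ee_pos: [0.4571, -0.1896, 0.0885]
ee_rot: [0.707, 0.707, -0.0, -0.001]
ft_force: [-0.3, -0.7, -0.0]
finger_gap: 0.0751
gripper_force: 0.0
```

{"op": "servo_tool", "data": {
  "moves": [
    {"tx":0,"ty":0,"tz":0,"yaw":0},
    {"tx":0,"ty":0,"tz":0,"yaw":0},
    {"tx":0,"ty":0,"tz":0,"yaw":0},
    {"tx":0,"ty":0,"tz":0,"yaw":0},
    {"tx":0,"ty":0,"tz":0,"yaw":0}
  ],
  "gripper": 0.45,
  "force": 20
}}

```text
time: 21.67
ee_pos: [0.4575, -0.1897, 0.0891]
ee_rot: [0.707, 0.707, 0.0, 0.0]
ft_force: [0.7, -0.1, -0.1]
finger_gap: 0.0528
gripper_force: 19.9
```

{"op": "servo_tool", "data": {
  "moves": [
    {"tx":0,"ty":0,"tz":0,"yaw":0},
    {"tx":0,"ty":0,"tz":0,"yaw":0},
    {"tx":0,"ty":0,"tz":0,"yaw":0}
  ]
}}

```text
time: 21.92
ee_pos: [0.4575, -0.1898, 0.0891]
ee_rot: [0.707, 0.707, 0.0, 0.0]
ft_force: [-0.7, 1.3, 1.4]
finger_gap: 0.053
gripper_force: 19.9
```

{"op": "servo_tool", "data": {
  "moves": [
    {"tx":0,"ty":0,"tz":-5,"yaw":0},
    {"tx":0,"ty":0,"tz":-15,"yaw":0},
    {"tx":0,"ty":0,"tz":-40,"yaw":0},
    {"tx":0,"ty":0,"tz":-70,"yaw":0},
    {"tx":0,"ty":0,"tz":-105,"yaw":0}
  ]
}}

```text
time: 22.33
ee_pos: [0.4562, -0.1893, 0.1948]
ee_rot: [0.707, 0.707, -0.001, -0.001]
ft_force: [1.3, -0.6, -2.9]
finger_gap: 0.053
gripper_force: 20.0
```

{"op": "servo_tool", "data": {
  "moves": [
    {"tx":5,"ty":0,"tz":-30,"yaw":0},
    {"tx":25,"ty":0,"tz":-45,"yaw":0},
    {"tx":55,"ty":-1,"tz":-45,"yaw":0},
    {"tx":90,"ty":-2,"tz":-45,"yaw":0},
    {"tx":125,"ty":-3,"tz":-45,"yaw":0}
  ]
}}

```text
time: 22.75
ee_pos: [0.4539, -0.0639, 0.2401]
ee_rot: [0.708, 0.706, 0.0, 0.0]
ft_force: [2.2, 1.0, -1.4]
finger_gap: 0.053
gripper_force: 20.0
```

{"op": "servo_tool", "data": {
  "moves": [
    {"tx":35,"ty":-1,"tz":0,"yaw":0},
    {"tx":70,"ty":-1,"tz":0,"yaw":0},
    {"tx":105,"ty":-2,"tz":0,"yaw":0},
    {"tx":140,"ty":-2,"tz":0,"yaw":0},
    {"tx":175,"ty":-3,"tz":0,"yaw":0}
  ]
}}

```text
time: 23.17
ee_pos: [0.4508, 0.1119, 0.2397]
ee_rot: [0.707, 0.707, 0.0, -0.0]
ft_force: [0.5, -0.7, -3.0]
finger_gap: 0.0527
gripper_force: 20.0
```

{"op": "servo_tool", "data": {
  "moves": [
    {"tx":35,"ty":-1,"tz":0,"yaw":0},
    {"tx":70,"ty":-1,"tz":0,"yaw":0},
    {"tx":105,"ty":-2,"tz":0,"yaw":0},
    {"tx":135,"ty":-2,"tz":0,"yaw":0},
    {"tx":150,"ty":-2,"tz":0,"yaw":0}
  ]
}}

```text
time: 23.58
ee_pos: [0.4481, 0.2655, 0.2396]
ee_rot: [0.705, 0.709, 0.001, -0.001]
ft_force: [0.4, 0.9, -3.4]
finger_gap: 0.0531
gripper_force: 20.0
```

{"op": "servo_tool", "data": {
  "moves": [
    {"tx":0,"ty":0,"tz":0,"yaw":0},
    {"tx":0,"ty":0,"tz":0,"yaw":0},
    {"tx":0,"ty":0,"tz":0,"yaw":0},
    {"tx":0,"ty":0,"tz":0,"yaw":0},
    {"tx":0,"ty":0,"tz":0,"yaw":0}
  ]
}}

```text
time: 24.0
ee_pos: [0.4496, 0.2585, 0.2392]
ee_rot: [0.708, 0.706, -0.0, 0.0]
ft_force: [-0.5, -0.9, -2.2]
finger_gap: 0.0526
gripper_force: 20.0
```

```bash
python3 - <<'E'
from h import *
w=shot('wrist','w8.png')
cv2.imwrite('pics/c8.png',cv2.resize(w['frame'],(400,300)))
o=robot.get_obs();print(o['ee_pos'],o['ee_rot'],o['ft_force'],o['finger_gap'])
E
```

```text
[0.44959704 0.25885639 0.23918075] [ 7.07884458e-01  7.06328199e-01 -2.24086845e-04  1.36776667e-04] [-0.73105008 -0.02888496 -2.49731021] 0.052800378046218524
```

View pics/c8.png

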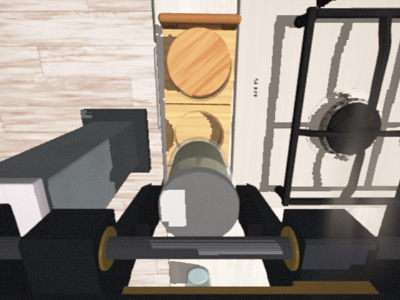

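The middle jar is in line with its well and clear of the seated large jar, so I lower it.

{"op": "servo_tool", "data": {
  "moves": [
    {"tx":1,"ty":0,"tz":10,"yaw":0},
    {"tx":1,"ty":0,"tz":30,"yaw":0},
    {"tx":1,"ty":0,"tz":55,"yaw":0},
    {"tx":1,"ty":0,"tz":78,"yaw":0},
    {"tx":1,"ty":0,"tz":90,"yaw":0}
  ]
}}

```text
time: 24.47
ee_pos: [0.4482, 0.2604, 0.1462]
ee_rot: [0.707, 0.707, -0.002, -0.0]
ft_force: [-0.2, 0.0, -2.7]
finger_gap: 0.0523
gripper_force: 20.0
```

{"op": "servo_tool", "data": {
  "moves": [
    {"tx":0,"ty":0,"tz":0,"yaw":0},
    {"tx":0,"ty":0,"tz":0,"yaw":0},
    {"tx":0,"ty":0,"tz":0,"yaw":0},
    {"tx":0,"ty":0,"tz":0,"yaw":0}
  ]
}}

```text
time: 24.8
ee_pos: [0.4501, 0.2616, 0.1499]
ee_rot: [0.707, 0.707, 0.001, 0.0]
ft_force: [0.4, 0.4, -2.4]
finger_gap: 0.0528
gripper_force: 20.0
```

{"op": "servo_tool", "data": {
  "moves": [
    {"tx":0,"ty":0,"tz":5,"yaw":0},
    {"tx":0,"ty":0,"tz":10,"yaw":0},
    {"tx":0,"ty":0,"tz":15,"yaw":0},
    {"tx":0,"ty":0,"tz":20,"yaw":0},
    {"tx":0,"ty":0,"tz":24,"yaw":0}
  ]
}}

```text
time: 25.22
ee_pos: [0.4492, 0.2612, 0.1243]
ee_rot: [0.707, 0.707, -0.0, -0.0]
ft_force: [0.2, 0.8, -2.7]
finger_gap: 0.0528
gripper_force: 20.0
```

{"op": "servo_tool", "data": {
  "moves": [
    {"tx":0,"ty":0,"tz":1,"yaw":0},
    {"tx":0,"ty":0,"tz":2,"yaw":0},
    {"tx":0,"ty":0,"tz":3,"yaw":0},
    {"tx":0,"ty":0,"tz":3,"yaw":0}
  ]
}}

```text
time: 25.55
ee_pos: [0.4494, 0.2613, 0.1219]
ee_rot: [0.707, 0.707, 0.0, -0.0]
ft_force: [0.6, -0.7, -3.6]
finger_gap: 0.0524
gripper_force: 20.0
```

{"op": "servo_tool", "data": {
  "moves": [
    {"tx":0,"ty":0,"tz":0.7,"yaw":0},
    {"tx":0,"ty":0,"tz":1.4,"yaw":0},
    {"tx":0,"ty":0,"tz":2,"yaw":0},
    {"tx":0,"ty":0,"tz":2,"yaw":0}
  ]
}}

```text
time: 25.88
ee_pos: [0.4495, 0.2614, 0.1202]
ee_rot: [0.707, 0.707, 0.0, 0.0]
ft_force: [-0.3, 0.4, -1.7]
finger_gap: 0.0526
gripper_force: 20.0
```

{"op": "servo_tool", "data": {
  "moves": [
    {"tx":0,"ty":0,"tz":0.5,"yaw":0},
    {"tx":0,"ty":0,"tz":1,"yaw":0},
    {"tx":0,"ty":0,"tz":1,"yaw":0}
  ]
}}

```text
time: 26.13
ee_pos: [0.4496, 0.2615, 0.12]
ee_rot: [0.707, 0.707, 0.001, -0.0]
ft_force: [-2.6, -0.4, 8.4]
finger_gap: 0.0527
gripper_force: 20.1
```

The middle jar landed at TCP z 0.120, as expected. I release, lift clear and check.

{"op": "servo_tool", "data": {
  "moves": [
    {"tx":0,"ty":0,"tz":-0.8,"yaw":0},
    {"tx":0,"ty":0,"tz":-0.8,"yaw":0}
  ]
}}

```text
time: 26.3
ee_pos: [0.4496, 0.2614, 0.1201]
ee_rot: [0.707, 0.707, 0.0, 0.0]
ft_force: [-0.9, -0.1, 1.9]
finger_gap: 0.0529
gripper_force: 20.1
```

{"op": "servo_tool", "data": {
  "moves": [
    {"tx":0,"ty":0,"tz":0,"yaw":0},
    {"tx":0,"ty":0,"tz":0,"yaw":0},
    {"tx":0,"ty":0,"tz":0,"yaw":0},
    {"tx":0,"ty":0,"tz":0,"yaw":0}
  ],
  "gripper": 0.9
}}

```text
time: 26.63
ee_pos: [0.4495, 0.2613, 0.1198]
ee_rot: [0.707, 0.707, 0.0, 0.0]
ft_force: [0.3, -0.0, 0.1]
finger_gap: 0.0771
gripper_force: 0.0
```

{"op": "servo_tool", "data": {
  "moves": [
    {"tx":0,"ty":0,"tz":-10,"yaw":0},
    {"tx":0,"ty":0,"tz":-35,"yaw":0},
    {"tx":0,"ty":0,"tz":-70,"yaw":0},
    {"tx":0,"ty":0,"tz":-105,"yaw":0},
    {"tx":0,"ty":0,"tz":-130,"yaw":0}
  ]
}}

```text
time: 27.05
ee_pos: [0.4499, 0.2614, 0.2531]
ee_rot: [0.707, 0.707, 0.001, 0.0]
ft_force: [0.8, 0.8, -0.3]
finger_gap: 0.0794
gripper_force: 0.0
```

{"op": "servo_tool", "data": {
  "moves": [
    {"tx":20,"ty":-10,"tz":0,"yaw":0},
    {"tx":55,"ty":-30,"tz":0,"yaw":0},
    {"tx":90,"ty":-45,"tz":0,"yaw":0},
    {"tx":125,"ty":-60,"tz":0,"yaw":0},
    {"tx":155,"ty":-75,"tz":0,"yaw":0}
  ]
}}

```text
time: 27.47
ee_pos: [0.3731, 0.4187, 0.2508]
ee_rot: [0.707, 0.707, 0.001, -0.0]
ft_force: [0.6, 0.9, -0.8]
finger_gap: 0.0791
gripper_force: 0.0
```

{"op": "servo_tool", "data": {
  "moves": [
    {"tx":20,"ty":-10,"tz":0,"yaw":0},
    {"tx":40,"ty":-20,"tz":0,"yaw":0},
    {"tx":50,"ty":-20,"tz":0,"yaw":0},
    {"tx":50,"ty":-20,"tz":0,"yaw":0},
    {"tx":50,"ty":-20,"tz":0,"yaw":0}
  ]
}}

```text
time: 27.88
ee_pos: [0.3553, 0.4654, 0.2501]
ee_rot: [0.707, 0.707, 0.0, 0.001]
ft_force: [1.0, -0.8, -0.3]
finger_gap: 0.0794
gripper_force: 0.0
```

```bash
python3 - <<'E'
from h import *
t=shot('top','t9.png');s=shot('scene','s9.png')
C=np.zeros((600,800,3),np.uint8)
C[:225,:450]=cv2.resize(t['frame'][230:320,85:265],(450,225))
C[230:590,:480]=cv2.resize(s['frame'][130:310,120:360],(480,360))
C[:340,480:]=cv2.resize(t['frame'][130:300,300:440],(320,340))
cv2.imwrite('pics/c9.png',C)
o=robot.get_obs();print(o['time'],o['ee_pos'])
E
```

```text
27.9833 [0.35590243 0.46415986 0.25002577]
```

View pics/c9.png

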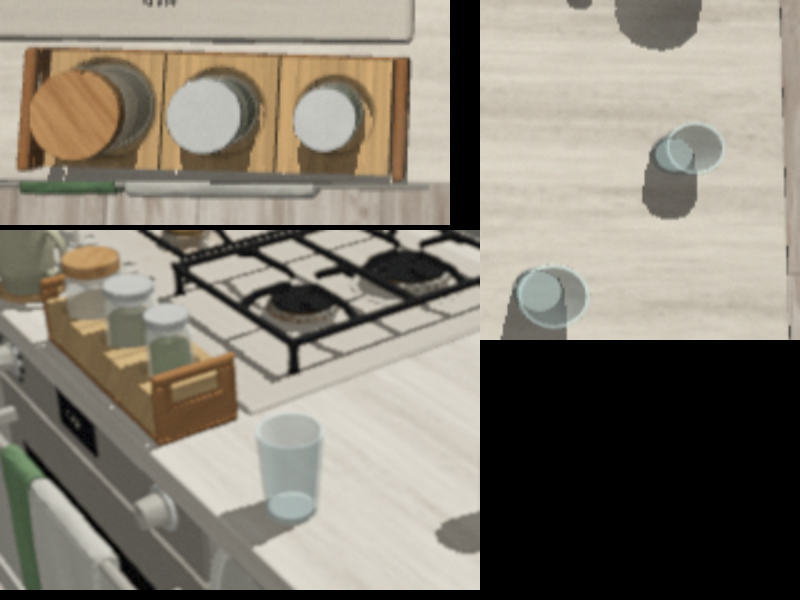

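All three jars stand in their own wells with the lids level, at crop positions (75,115), (205,115) and (325,118). Both glasses are where they were and the arm is clear, so I hand in the job.

```bash
python3 -c "
from cell import robot
print(robot.job_done())"
```

```text
the job is handed in; nothing more can be done
None
```

I put all three jars in their own wells, set down on the floors with lids level and released; the glasses stayed where they were, and I handed the job in after about 28 s (no verdict came back).

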